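# Run up the telescopic card pole and hold it

### The arm

A 6-joint arm with a two-finger parallel gripper is mounted at the origin on the work surface. World frame = base frame: x ahead of the robot, y to its left, z up, the work surface at z = 0. Lengths are in mm, angles in rad, forces in N, time in s.
With the tool pointing down it reaches from about 275 to 750 mm from the base axis. Payload 10.2 kg.
Tool frame: the origin (TCP) lies midway between the tips of the shut fingers; the grasp point (between the pads) lies 19 mm behind it; z points along the fingers, y is the line along which they close (so a half turn about z gives the same grasp; the last joint's range is limited). The gripper opens to 85 mm and grips with 20 to 120 N. Pads are 22 mm wide; open, the fingers measure 114 mm over their backs; the gripper's body (76 mm by 85 mm) begins 54 mm behind the grasp point. The pads swing forward as they close: fully open they stand 13 mm farther back than shut.
Start: joints at [-1.415, 0.313, 1.498, -0, 1.331, -0.223], TCP at [194.136, -487.793, 231.294] pointing down, gripper open.
Joint ranges: [-2.94, 2.94], [-0.97, 2.17], [0.19, 2.56], [-1.23, 4.37], [0.02, 3.11], [-2.88, 2.88]. Speed limits (rad/s): [2.39, 2.39, 3.01, 3.14, 3.14, 3.14].

### API

Orientations are given as a unit quaternion [w, x, y, z].
In Python, from rig import sense, capture, finish_job, find_in, place_of gives the robot as it stands. The module is installed in compiled form; this text tells all that it offers.
- The arm moves only by the shell command python3 -m jog 'ROWS' [FORCE]. ROWS is JSON, a list of rows, each an object of numbers: "tx", "ty", "tz": the shift along the tool's x, y, z in mm; "ax", "ay", "az": the turn, a rotation vector about the tool's x, y, z in rad; "jaw": the closure, from -1 (fully open) to 1 (shut), so that 0 is half open. In form: [{"tx": .., "ty": .., "tz": .., "ax": .., "ay": .., "az": .., "jaw": ..}, ...]. A call has 1 to 5 rows; each row shifts and turns the commanded pose from where the row before left it, along the tool's axes as they then stand; what a row does not reach is not made up. A row lasts 1/8 s, in which the tool goes at most 62.5 mm and 10.7 degrees, less where a joint would pass 70% of its speed; a pose out of reach is approached as far as the arm can. A call with a gripper value outside its range is refused whole. The fingers move at their own pace and stop on an object; FORCE is the grip in N (left out, the last holds). Time passes only in rows, so rows that do not move let the fingers close. It gives the time, the measured TCP pose, the force, the opening and the grip force at its end, in the units of the state.
- sense(): the state, without advancing time (a new reading comes with each control period).
- capture(name): name is "scene" or "top" or "wrist"; returns a dict with "color" (400x640x3 uint8, red, green, blue), "depth" (400x640 float32, mm along the optical axis (not along the pixel's ray), 0 where there is no reading), "fx", "fy", "cx", "cy" (pixels), "k1" (the pictures are not rectified: a ray, as slopes to the right and down, at radius r is drawn at 1 + k1 r^2 times it, then the intrinsics apply), "camera_from_world" (4x4, takes a point from world to camera coordinates); the wrist camera has in their place "mount" (4x4, takes a point from camera to tool coordinates, whose origin is the TCP and whose axes are the flange's). Camera axes: x right, y up, looking along -z (the intrinsics and any distortion apply to the point x, -y, -z); pixel columns grow to the right and rows downward; lengths in mm; the calibration is good to about 2 mm. A picture is of the moment at which its call begins: read the wrist's pose just before it.
- finish_job(): hands the job in; it is judged then, once.
Trained networks look in the newest picture that a camera, given by its name, has taken for a name from the list of things; names that differ only in an ending like _2 or _b are one class to them, and where a whole thing is asked for, a point or a joint stands for the part that bears it (a point fixed in the world has none). Each returns a list of dicts, best first, with "conf" (0 to 1); they miss things now and then, are a little off and sometimes report something else, mostly with a low value. They report only what shows in the picture. A call takes as long as a camera call. They do not tell look-alikes from the thing itself.
- find_in(query, camera): "centre" ([column, row] in pixels, amid what is visible of it).
- place_of(query, camera): "centre" ([column, row] in pixels: a listed point, or the origin of a listed thing).
The state is a dict: "time_s": time; "joints": joint angles; "dq": joint speeds; "tau": joint torques, N m; "eef_pos": TCP position; "ee_rot": TCP orientation; "force": force on the tool from outside, world axes, zero at the start; "wrist_torque": the same for the moment, N m; "grip_width": opening from 0.0 (shut) to 1.0 (fully open); "grip_force": force on a finger pad.
Only numpy, scipy, OpenCV 4.12 (cv2) and the standard library are available. Lean on these libraries where they do the work, as an engineer would, in place of code of your own. Each camera call takes 0.05 s, during which the arm holds its last target. There are 200 camera calls.

### The job

On the shop counter, take the tumbler off the head of the telescopic card pole and stand it mouth down on the tray, beside the tumbler already there. Then press in the button on the pole's head, pull the head straight up past the first stop to the second (both tubes fully out), and finish still holding it up there, because a spring draws the pole back in. Leave everything else where it is.

Things in the scene. Friction and masses are not known exactly. Their poses are not given: they have to be found in the camera images.
- stand: The telescopic pole's fixed stand, bolted to the counter: dark steel foot disc 130 mm across and 12 mm high, a steel tube 28 mm across, and a black collar 42 mm across whose top is at 100 mm. Origin: centre of the foot's underside, on the pole's axis; z up; its x axis points to the side of the pole that the button is on.
- head: The pole's head: black flat-topped block 30 mm (x) by 32 mm (y) by 50 mm tall on the upper tube; shut, it spans 100 to 150 mm above the counter. Origin: on the pole's axis at the button's centre height, 21 mm below its top (129 mm up when shut). Axes as the stand's. Button on the +x face, -x face plain: across x it measures 36 mm, 31 mm with the button pressed in.
- button (a joint): The head's grey push button, 18 mm across, pressed towards the pole's axis. 0 = out, 6 mm proud; 0.005 m = fully in. A 4 to 6 N spring pushes it out when let go, so it is kept squeezed while starting to pull. At 0 a catch locks the head down on the collar; from about 0.0035 m the head is free to rise. Once the head is 10 mm up the catch no longer matters.
- upper_tube (a joint): How far the thin upper tube (16 mm) with the head is drawn out of the lower tube: 0 = shut, 0.085 m = its stop. It moves first, drawn back by a spring of 3 to 4 N (plus about 1 N weight). When it is at its stop the pole is at its first stop.
- lower_tube (a joint): How far the thicker lower tube (22 mm) is drawn out of the stand: 0 = shut, 0.085 m = its stop. It follows once the upper tube is at its stop; spring of 7.5 to 8.5 N plus 1.5 N weight. With both tubes at 0.085 m the pole is at its second stop, the head 170 mm above its shut height. Neither tube stays out by itself.
- tumbler: White rigid tumbler, about 60 g, upside down over the pole's head, its base resting on the head. 90 mm tall, 70 mm across at the mouth (below), 60 mm at the closed base (top), wall 3 mm, base 4 mm. Origin: centre of the mouth, z from mouth to base (up). Loose, some mm of play sideways; its mouth is 64 mm above the counter and must rise over 86 mm to clear the head.
- tray: Shallow aluminium tray fixed to the counter, 260 mm (x) by 140 mm (y), rim 15 mm high, walls and floor 4 mm thick. Origin: centre of its underside, z up. The spare tumbler stands about 65 mm from its centre towards its +x end; the -x half is empty.
- spare_tumbler: A second tumbler, the same, standing mouth down in the +x half of the tray. Origin: centre of the mouth, z up. To stay there.
- spool: Bystander: white ribbon spool, 56 mm across, 34 mm high, standing on the counter. Origin: centre of its underside.
- jar: Bystander: clear jar with a white cap, 60 mm across, 80 mm high. Origin: centre of its underside.
Not all that is in view belongs to the job. Leave any pink look-alike of the tumbler alone.

How it is judged (in metres and radians):
On the way, in this order (a step that is already met when the one before it is completed fails the run):
1. the tumbler stands mouth down on the tray, let go (x of tumbler in the frame of tray between -0.085 and 0.085 m and y of tumbler in the frame of tray between -0.04 and 0.04 m and z of tumbler in the frame of tray below 0.009 m and angle between tumbler's own z axis and vertical below 0.1 rad and linear speed of tumbler below 0.02 m/s and contact force between tumbler and the arm below 0.1 N and contact force between tumbler and the fingers below 0.1 N), for 0.2 s.
2. the button is pressed in by the fingers while the pole is still shut (value of joint button above 0.003 m and value of joint upper_tube below 0.01 m and contact force between the fingers and head above 1 N), for 0.05 s.
At the end, for the whole second after the job is handed in: Both tubes within 6 mm of their stops and still, the fingers holding the head; the tumbler released, mouth down (within 0.1 rad) flat on the tray floor, its centre within 85 mm along and 40 mm across of the tray's centre; the spare tumbler moved under 30 mm and standing (all of step 1 and value of joint each of upper_tube, lower_tube above 0.079 m and contact force between the fingers and head above 2 N and contact force between head and tumbler below 0.1 N and linear speed of head below 0.01 m/s and distance of spare_tumbler from where it was at the start of the episode below 0.03 m and angle between spare_tumbler's own z axis and vertical below 0.1 rad); the arm keeps its last pose, push and grip.
It fails at once if a bystander is pushed over 30 mm or knocked over (distance of any of spool, jar from where it was at the start of the episode above 0.03 m or angle between any of spool, jar's own z axis and vertical above 0.3 rad).
It fails at once if the spare tumbler is pushed over 30 mm or knocked over (distance of spare_tumbler from where it was at the start of the episode above 0.03 m or angle between spare_tumbler's own z axis and vertical above 0.3 rad).
It also fails if it takes over 54 s, if anything falls off the work surface, if the arm or the gripper's body presses on something with over 40 N, if the wrist force passes 120 N, or if a joint passes its speed limit or range.

## Working session

There is one attempt and no reset: what is moved stays moved. The work goes in short steps, Python scripts to look and compute and a shell command to move; the robot and the scene stay as the last step left them, time stands still between calls to the robot, and variables do not carry over. Pictures are saved under pics/ and viewed, at most 10 in all, crops included, and the job is handed in when it is done.

```bash
mkdir -p pics; cat > h.py <<'E'
import numpy as np, cv2
from rig import *
from scipy.spatial.transform import Rotation as R
def cam(n):
    s=sense(); c=capture(n)
    if 'camera_from_world' in c: c['T']=np.linalg.inv(np.array(c['camera_from_world']))
    else:
        q=s['ee_rot']; T=np.eye(4); T[:3,:3]=R.from_quat([q[1],q[2],q[3],q[0]]).as_matrix(); T[:3,3]=s['eef_pos']
        c['T']=T@np.array(c['mount'])
    return c
def ray(c,p):
    K=np.array([[c['fx'],0,c['cx']],[0,c['fy'],c['cy']],[0,0,1.]])
    x,y=cv2.undistortPoints(np.array([[p]],float),K,np.array([c['k1'],0,0,0.]))[0,0]
    return np.array([x,-y,-1.])
def at_z(c,p,z):
    d=c['T'][:3,:3]@ray(c,p); o=c['T'][:3,3]
    return o+d*(z-o[2])/d[2]
def at_d(c,p):
    u,v=int(round(p[0])),int(round(p[1])); w=c['depth'][max(v-2,0):v+3,max(u-2,0):u+3]; w=w[w>0]
    return c['T'][:3,:3]@ray(c,p)*np.median(w)+c['T'][:3,3] if len(w) else None
def save(c,n): cv2.imwrite('pics/'+n,c['color'][:,:,::-1])
E
cat > a.py <<'E'
from h import *
np.set_printoptions(precision=1,suppress=True)
for n in('scene','top'):
    c=cam(n); save(c,n+'0.png'); print(n,c['T'][:3,3])
    for q in('stand','head','button','tumbler','tray','spool','jar'):
        for nm,f in(('find',find_in),('place',place_of)):
            for r in f(q,n)[:4]:
                print(q,nm,round(r['conf'],2),np.array(r['centre']),at_d(c,r['centre']))
E
python3 a.py
```

```text
scene [1210.1 -165.7  934. ]
stand find 0.8 [228.8 248.9] [ 582.2 -213.3   13.3]
stand place 0.63 [227.3 243.6] [ 572.4 -214.5   20.9]
head place 0.32 [387.4 215. ] [589.6 159.8  39.8]Traceback (most recent call last):
  File "a.py", line 7, in <module>
    for r in f(q,n)[:4]:
             ~^^^^^
ValueError: it knows: head, jar, spare_tumbler, spool, stand, tray, tumbler
```

```bash
sed -i "s/'button',//" a.py; python3 a.py
```

```text
scene [1210.1 -165.7  934. ]
stand find 0.56 [230.3 248.4] [ 580.1 -209.9   11. ]
stand find 0.45 [333.8 258.2] [698.7   0.2  78.4]
stand place 0.86 [224.8 247.3] [ 576.4 -221.6   14.1]
tumbler find 0.75 [235.1 179.7] [ 426.1 -172.5   67.7]
tumbler find 0.59 [215.  219.4] [ 590.9 -225.8  140.5]
tumbler place 0.96 [239.  187.8] [ 427.6 -166.8   37.9]
tumbler place 0.83 [221.1 228.6] [ 591.7 -218.2  106.8]
tray find 0.92 [367.3 188.8] [474.4 149.5   4.7]
tray place 0.84 [371.8 193. ] [490.4 156.4   5. ]
spool find 0.85 [300.6 184.8] [448.3 -17.5  33.9]
spool place 0.89 [299.7 189.8] [452.7 -20.9  20.8]
spool place 0.2 [221.6 230.6] [ 592.  -218.2  100.1]
jar find 0.64 [333.9 258.5] [699.2   0.3  78. ]
jar place 0.63 [334.6 265.4] [701.1   2.3  52.7]
top [ 454.6   21.2 1093.3]
stand find 0.89 [422. 216.] [ 541.1 -199.6   12.1]
stand place 0.8 [433.4 210.9] [ 540.4 -196.7  138.4]
tumbler find 0.82 [414.6 285.4] [ 395.4 -163.    90.8]
tumbler find 0.58 [439.8 200.3] [ 559.1 -206.4  154.6]
tumbler find 0.51 [324.9 157.1] [662.8  11.2  80.3]
tumbler place 0.76 [411.5 284.5] [ 397.4 -156.7   91.1]
tumbler place 0.61 [436.7 204.9] [ 550.4 -200.   154.1]
tray find 0.59 [259.1 250.2] [474.5 158.8   4.9]
tray place 0.63 [257.6 244.5] [487.  162.    4.8]
tray place 0.33 [326.5 159.6] [657.4   8.   80.5]
spool find 0.61 [342.  269.3] [430.1 -20.1  34.6]
spool place 0.68 [339.6 267.2] [434.6 -15.1  35. ]
jar find 0.6 [326.6 153.1] [671.    7.4  81. ]
jar place 0.72 [259.2 242.3] [491.8 158.5   4.8]
jar place 0.62 [326.7 157.2] [662.5   7.4  79.9]
```

```bash
python3 -c "
import cv2,numpy as np
a=cv2.imread('pics/scene0.png');b=cv2.imread('pics/top0.png');cv2.imwrite('pics/b.png',cv2.resize(np.vstack([a,b]),(480,600)))"
```

```text
(no output)
```

View pics/scene0.png

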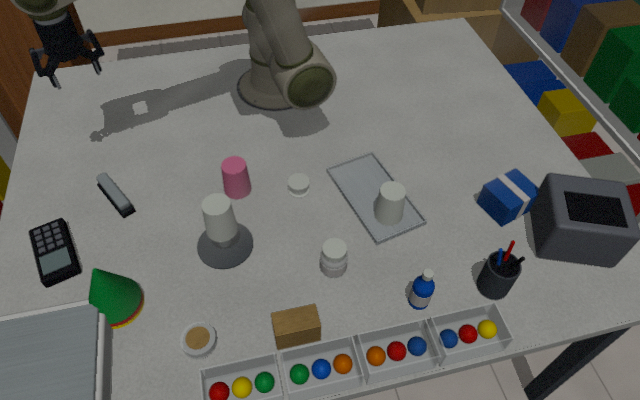

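View pics/top0.png

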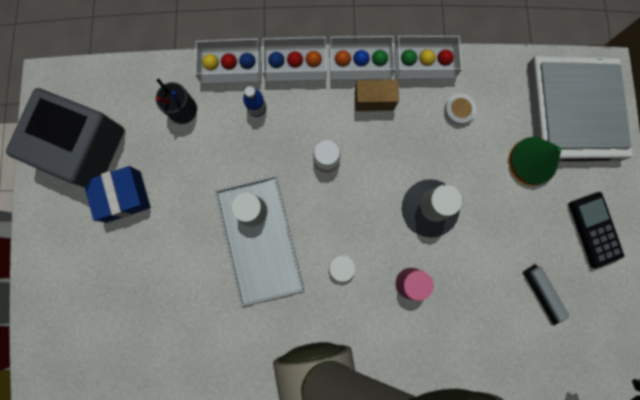

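Candidates for the tumbler are pink at scene (235,179), white over the dark foot disc at (219,218), and white on the tray at (390,203). The one over the disc, about 154 mm high, is the one to move. The tray one is the spare and the pink one is the decoy.

```bash
cat > m.py <<'E'
from h import *
np.set_printoptions(precision=1,suppress=True)
c=cam('top'); h,w=c['depth'].shape
K=np.array([[c['fx'],0,c['cx']],[0,c['fy'],c['cy']],[0,0,1.]])
v,u=np.mgrid[:h,:w]; p=np.stack([u.ravel(),v.ravel()],1).astype(np.float64)[:,None]
n=cv2.undistortPoints(p,K,np.array([c['k1'],0,0,0.]))[:,0]
d=c['depth'].ravel(); P=(np.stack([n[:,0],-n[:,1],-np.ones(len(n))],1)*d[:,None])@c['T'][:3,:3].T+c['T'][:3,3]
def sel(x,y,r,z0,z1): return P[(d>0)&(np.hypot(P[:,0]-x,P[:,1]-y)<r)&(P[:,2]>z0)&(P[:,2]<z1)]
for nm,a in dict(tumbler=(555,-203,60,150,159),foot=(545,-198,90,9,16),spare=(560,185,60,88,100),jar=(662,8,50,74,86),spool=(432,-17,50,28,40),pink=(397,-160,50,84,96)).items():
    q=sel(*a); (cx,cy),r=cv2.minEnclosingCircle(q[:,:2].astype(np.float32)); print(nm,len(q),np.median(q,0),'circ',cx,cy,r)
q=sel(485,160,170,2.5,18); q=q[(q[:,1]>60)]
rc=cv2.minAreaRect(q[:,:2].astype(np.float32)); print('tray',rc,cv2.boxPoints(rc))
s=cam('scene')
crop=np.hstack([cv2.resize(c['color'][150:270,380:500],(400,400)),cv2.resize(s['color'][170:280,170:280],(400,400))])
cv2.imwrite('pics/crop.png',crop[:,:,::-1])
E
python3 m.py
```

```text
tumbler 759 [ 560.1 -219.1  154.5] circ 560.403564453125 -219.15899658203125 30.854381561279297
foot 735 [ 543.5 -198.    10.6] circ 559.3052978515625 -219.33749389648438 64.11254119873047
spare 671 [561.2 173.5  94.8] circ 562.1203002929688 174.10479736328125 30.12468719482422
jar 502 [673.4   8.4  80.8] circ 673.7667236328125 7.728776931762695 26.568838119506836
spool 545 [433.  -19.9  34.7] circ 433.03948974609375 -19.710872650146484 27.91875648498535
pink 683 [ 395.9 -170.3   90.8] circ 395.89862060546875 -170.49525451660156 30.471284866333008
tray ((486.481201171875, 194.38038635253906), (335.7230529785156, 268.3262634277344), 0.2921641170978546) [[317.9 327.7]
 [319.3  59.4]
 [655.   61.1]
 [653.7 329.4]]
```

View pics/crop.png

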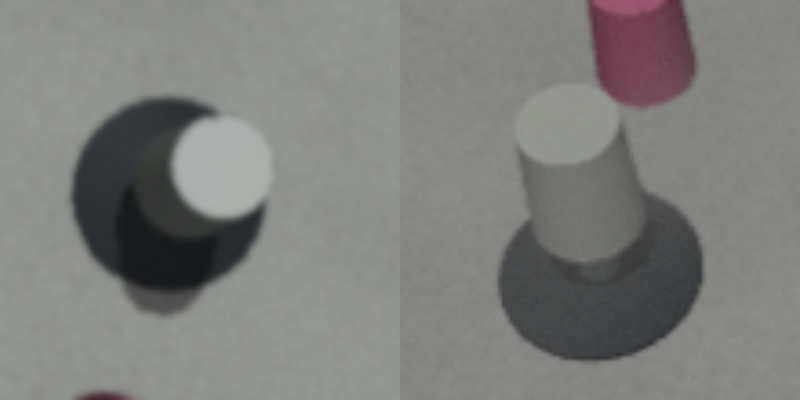

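The crop shows the white tumbler sitting over the dark foot disc with the pink one separate, so the target is confirmed. Its axis agrees with the foot's, (560,-219), and its top is at 154 mm as it must be.

```bash
cat > t.py <<'E'
from h import *
np.set_printoptions(precision=2,suppress=True)
c=cam('top')
C=[at_z(c,p,15)[:2] for p in((217,192),(277,178),(303,293),(243,306))]
print(C); m=np.mean(C,0); ax=(C[0]+C[1]-C[2]-C[3]); ax/=np.linalg.norm(ax); print('tray',m,np.linalg.norm(C[0]-C[3]),np.linalg.norm(C[0]-C[1]),'x axis',ax,np.arctan2(ax[1],ax[0]),'spare',np.dot(np.array([562,174])-m,ax),'goal',m-55*ax)
s=sense(); q=s['ee_rot']; M=R.from_quat([q[1],q[2],q[3],q[0]]).as_matrix(); print(M,s['eef_pos'],s['time_s'],s['grip_width'])
print('to above tumbler, tool axes',M.T@(np.array([560,-219,231])-s['eef_pos']))
E
python3 t.py
```

```text
[array([603.62, 249.8 ]), array([631.74, 116.87]), array([380.73,  64.09]), array([355.03, 193.8 ])]
tray [492.78 156.14] 254.8195720455571 135.87908807738472 x axis [0.98 0.21] 0.21438697022925643 spare 71.4368537623462 goal [439.04 144.44]
[[ 0.93  0.37  0.  ]
 [ 0.37 -0.93  0.  ]
 [ 0.   -0.   -1.  ]] [ 194.14 -487.79  231.29] 1.75 1.0019032858687444
to above tumbler, tool axes [ 439.32 -114.43    0.3 ]
```

```bash
python3 -m jog '[{"tx":55,"ty":-14.3,"jaw":-1},{"tx":55,"ty":-14.3,"jaw":-1},{"tx":55,"ty":-14.3,"jaw":-1},{"tx":55,"ty":-14.3,"jaw":-1},{"tx":55,"ty":-14.3,"jaw":-1}]' 30; python3 -m jog '[{"tx":55,"ty":-14.3,"jaw":-1},{"tx":55,"ty":-14.3,"jaw":-1},{"tx":54,"ty":-14.3,"jaw":-1},{"jaw":-1},{"jaw":-1}]'
cat > w.py <<'E'
from h import *
import sys
x,y,z=map(float,sys.argv[1:4])
s=sense(); q=s['ee_rot']; M=R.from_quat([q[1],q[2],q[3],q[0]]).as_matrix()
np.set_printoptions(precision=3,suppress=True)
print(M,s['eef_pos'],s['time_s'],s['grip_width'],s['grip_force'],s['force']); print('tool shift',M.T@(np.array([x,y,z])-s['eef_pos']))
if len(sys.argv)>4:
    a=float(sys.argv[4]); d=np.arctan2(-M[0,1],M[1,1]) 
    cur=np.arctan2(M[1,1],M[0,1]); e=(a-cur+np.pi/2)%np.pi-np.pi/2
    print('az turn',-e,'J',s['joints'])
E
python3 w.py 560 -219 108
```

```text
[[ 0.929  0.37   0.   ]
 [ 0.37  -0.929  0.   ]
 [ 0.    -0.    -1.   ]] [ 194.142 -487.787  231.289] 1.75 1.0019032858687444 0.0 [ 0.203  0.273 -0.272]
tool shift [ 439.32  -114.423  123.304]schema error: expected keys tx, ty, tz, ax, ay, az, jaw
schema error: expected keys tx, ty, tz, ax, ay, az, jaw
```

All seven keys are required.

```bash
python3 -m jog '[{"tx":55,"ty":-14.3,"tz":0,"ax":0,"ay":0,"az":0,"jaw":-1},{"tx":55,"ty":-14.3,"tz":0,"ax":0,"ay":0,"az":0,"jaw":-1},{"tx":55,"ty":-14.3,"tz":0,"ax":0,"ay":0,"az":0,"jaw":-1},{"tx":55,"ty":-14.3,"tz":0,"ax":0,"ay":0,"az":0,"jaw":-1},{"tx":55,"ty":-14.3,"tz":0,"ax":0,"ay":0,"az":0,"jaw":-1}]' 30; python3 -m jog '[{"tx":55,"ty":-14.3,"tz":0,"ax":0,"ay":0,"az":0,"jaw":-1},{"tx":55,"ty":-14.3,"tz":0,"ax":0,"ay":0,"az":0,"jaw":-1},{"tx":54,"ty":-14.3,"tz":0,"ax":0,"ay":0,"az":0,"jaw":-1},{"tx":0,"ty":0,"tz":0,"ax":0,"ay":0,"az":0,"jaw":-1}]'
python3 w.py 560 -219 108
```

```text
time_s: 2.38
eef_pos: [424.6, -318.4, 231.5]
ee_rot: [0.0, 0.982, 0.188, 0.0]
force: [0.7, -0.2, -0.2]
grip_width: 1.003
grip_force: 0.0
time_s: 2.88
eef_pos: [561.6, -216.6, 230.7]
ee_rot: [-0.0, 0.982, 0.19, -0.0]
force: [-0.6, -0.8, -0.3]
grip_width: 0.996
grip_force: 0.0
[[ 0.927  0.374 -0.   ]
 [ 0.374 -0.927  0.001]
 [ 0.    -0.001 -1.   ]] [ 561.645 -216.626  230.679] 2.875 0.9957901145228455 0.0 [-0.59  -0.84  -0.261]
tool shift [ -2.427   1.662 122.678]
```

```bash
python3 -m jog '[{"tx":-2.4,"ty":1.7,"tz":20,"ax":0,"ay":0,"az":0,"jaw":-1},{"tx":0,"ty":0,"tz":35,"ax":0,"ay":0,"az":0,"jaw":-1},{"tx":0,"ty":0,"tz":35,"ax":0,"ay":0,"az":0,"jaw":-1},{"tx":0,"ty":0,"tz":28,"ax":0,"ay":0,"az":0,"jaw":-1},{"tx":0,"ty":0,"tz":0,"ax":0,"ay":0,"az":0,"jaw":-1}]' 25 && python3 -m jog '[{"tx":0,"ty":0,"tz":0,"ax":0,"ay":0,"az":0,"jaw":0},{"tx":0,"ty":0,"tz":0,"ax":0,"ay":0,"az":0,"jaw":0},{"tx":0,"ty":0,"tz":0,"ax":0,"ay":0,"az":0,"jaw":0},{"tx":0,"ty":0,"tz":0,"ax":0,"ay":0,"az":0,"jaw":0}]' 25; python3 w.py 560 -219 250 1.785
```

```text
time_s: 3.5
eef_pos: [556.7, -221.7, 111.7]
ee_rot: [-0.001, 0.982, 0.188, -0.002]
force: [-0.2, 0.7, 0.9]
grip_width: 0.996
grip_force: 0.0
time_s: 4.0
eef_pos: [558.6, -222.1, 115.0]
ee_rot: [0.001, 0.982, 0.188, 0.001]
force: [-2.5, -1.1, 6.4]
grip_width: 0.73
grip_force: 25.9
[[ 0.929  0.37   0.002]
 [ 0.37  -0.929 -0.002]
 [ 0.001  0.002 -1.   ]] [ 558.557 -222.113  114.977] 4.0 0.7299351297531282 25.882765777932946 [-2.53  -1.072  6.364]
tool shift [   2.664   -2.056 -135.024]
az turn 0.16469616919296826 J [-0.573  0.584  1.406 -0.     1.149  0.619]
```

```bash
python3 -m jog '[{"tx":0,"ty":0,"tz":-10,"ax":0,"ay":0,"az":0,"jaw":0},{"tx":0,"ty":0,"tz":-25,"ax":0,"ay":0,"az":0,"jaw":0},{"tx":0,"ty":0,"tz":-40,"ax":0,"ay":0,"az":0,"jaw":0},{"tx":0,"ty":0,"tz":-40,"ax":0,"ay":0,"az":0,"jaw":0},{"tx":0,"ty":0,"tz":0,"ax":0,"ay":0,"az":0,"jaw":0}]' 25 ; python3 w.py 439 144 230 1.785; cat > v.py <<'E'
from h import *
import sys
c=cam(sys.argv[1]); save(c,sys.argv[2])
E
python3 v.py scene s1.png
```

```text
time_s: 4.62
eef_pos: [559.1, -222.1, 232.1]
ee_rot: [0.002, 0.982, 0.188, 0.002]
force: [0.8, -0.6, -1.3]
grip_width: 0.732
grip_force: 27.0
[[ 0.929  0.37   0.006]
 [ 0.37  -0.929 -0.004]
 [ 0.004  0.006 -1.   ]] [ 559.093 -222.124  232.112] 4.625 0.732029483773423 26.965209274712834 [ 0.766 -0.552 -1.338]
tool shift [  23.879 -384.582    0.082]
az turn 0.16476169897039394 J [-0.573  0.48   1.254  0.     1.4    0.619]
```

View pics/s1.png

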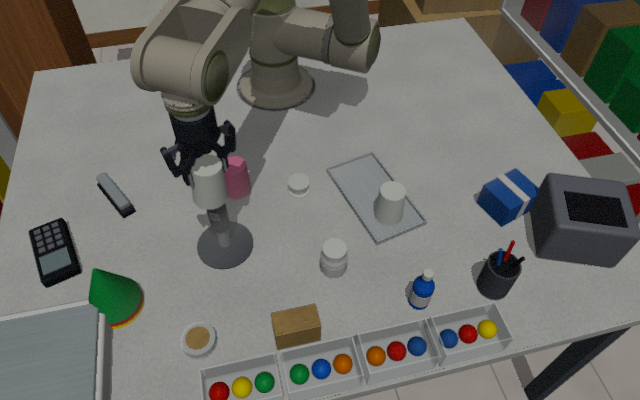

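The tumbler hangs in the fingers at (208,182), clear of the head at (218,215), and nothing else has moved. Next I carry it to the tray.

```bash
python3 -m jog '[{"tx":1.5,"ty":-25,"tz":0,"ax":0,"ay":0,"az":0,"jaw":0},{"tx":2.8,"ty":-45,"tz":0,"ax":0,"ay":0,"az":0,"jaw":0},{"tx":2.8,"ty":-45,"tz":0,"ax":0,"ay":0,"az":0,"jaw":0},{"tx":2.8,"ty":-45,"tz":0,"ax":0,"ay":0,"az":0,"jaw":0},{"tx":2.8,"ty":-45,"tz":0,"ax":0,"ay":0,"az":0,"jaw":0}]' 25 ;python3 -m jog '[{"tx":2.8,"ty":-45,"tz":0,"ax":0,"ay":0,"az":0,"jaw":0},{"tx":2.8,"ty":-45,"tz":0,"ax":0,"ay":0,"az":0,"jaw":0},{"tx":2.8,"ty":-45,"tz":0,"ax":0,"ay":0,"az":0,"jaw":0},{"tx":2.7,"ty":-44,"tz":0,"ax":0,"ay":0,"az":0,"jaw":0},{"tx":0,"ty":0,"tz":0,"ax":0,"ay":0,"az":0,"jaw":0}]' 25 ; python3 w.py 439 144 55; cp pics/crop.png /tmp; cat > f.py <<'E'
from h import *
np.set_printoptions(precision=1,suppress=True)
for n in('scene','top'):
    c=cam(n)
    for r in place_of('tumbler',n)[:4]+[dict(x,t=1) for x in place_of('tray',n)[:1]]: print(n,r['conf'],r['centre'],at_d(c,r['centre']),'t' in r)
E
python3 f.py
```

```text
time_s: 5.3
eef_pos: [492.9, -25.0, 227.2]
ee_rot: [-0.001, 0.982, 0.188, -0.001]
force: [0.3, 0.4, -0.7]
grip_width: 0.732
grip_force: 27.0
time_s: 5.92
eef_pos: [436.8, 145.9, 227.4]
ee_rot: [-0.0, 0.982, 0.19, -0.001]
force: [0.6, -0.7, -1.1]
grip_width: 0.731
grip_force: 27.0
[[ 0.928  0.373 -0.002]
 [ 0.373 -0.928  0.   ]
 [-0.002 -0.001 -1.   ]] [436.776 145.917 227.392] 5.925 0.7314917043636691 27.000400518154493 [ 0.614 -0.716 -1.142]
tool shift [  1.673   2.773 172.387]
scene 0.57 [364.1, 130.0] [467.8 125.3 205.3] False
scene 0.54 [387.4, 215.8] [589.9 160.   37. ] True
top 0.56 [413.4, 286.1] [ 394.1 -160.6   90.3] False
top 0.83 [259.8, 240.7] [476.2  93.5 514.5] True
```

```bash
python3 -m jog '[{"tx":1.7,"ty":2.5,"tz":30,"ax":0,"ay":0,"az":0,"jaw":0},{"tx":0,"ty":0,"tz":50,"ax":0,"ay":0,"az":0,"jaw":0},{"tx":0,"ty":0,"tz":45,"ax":0,"ay":0,"az":0,"jaw":0},{"tx":0,"ty":0,"tz":30,"ax":0,"ay":0,"az":0,"jaw":0},{"tx":0,"ty":0,"tz":8,"ax":0,"ay":0,"az":0,"jaw":0}]' 25 ;python3 -m jog '[{"tx":0,"ty":0,"tz":3,"ax":0,"ay":0,"az":0,"jaw":0},{"tx":0,"ty":0,"tz":2,"ax":0,"ay":0,"az":0,"jaw":0},{"tx":0,"ty":0,"tz":0,"ax":0,"ay":0,"az":0,"jaw":0}]' 25;python3 -m jog '[{"tx":0,"ty":0,"tz":2,"ax":0,"ay":0,"az":0,"jaw":0},{"tx":0,"ty":0,"tz":0,"ax":0,"ay":0,"az":0,"jaw":0}]' 25
```

```text
time_s: 6.85
eef_pos: [440.1, 141.6, 63.9]
ee_rot: [-0.0, 0.982, 0.188, -0.001]
force: [0.3, 0.4, -0.6]
grip_width: 0.73
grip_force: 27.2
time_s: 7.22
eef_pos: [441.1, 142.3, 61.0]
ee_rot: [0.0, 0.982, 0.188, 0.001]
force: [0.5, -0.0, -1.0]
grip_width: 0.734
grip_force: 27.2
time_s: 7.48
eef_pos: [440.7, 142.3, 58.4]
ee_rot: [0.0, 0.982, 0.188, 0.0]
force: [0.1, 0.2, -0.9]
grip_width: 0.733
grip_force: 27.2
```

```bash
python3 -m jog '[{"tx":0,"ty":0,"tz":2,"ax":0,"ay":0,"az":0,"jaw":0},{"tx":0,"ty":0,"tz":0,"ax":0,"ay":0,"az":0,"jaw":0}]' 25;python3 -m jog '[{"tx":0,"ty":0,"tz":1.5,"ax":0,"ay":0,"az":0,"jaw":0},{"tx":0,"ty":0,"tz":0,"ax":0,"ay":0,"az":0,"jaw":0}]' 25
```

```text
time_s: 7.72
eef_pos: [440.8, 142.3, 56.3]
ee_rot: [-0.0, 0.982, 0.188, 0.0]
force: [-0.7, -0.8, -1.0]
grip_width: 0.73
grip_force: 27.2
time_s: 7.98
eef_pos: [441.5, 142.0, 55.5]
ee_rot: [0.0, 0.982, 0.188, 0.001]
force: [0.1, -2.8, 7.3]
grip_width: 0.73
grip_force: 25.2
```

Contact came at the expected height. Now I release and retreat upward.

```bash
python3 -m jog '[{"tx":0,"ty":0,"tz":0,"ax":0,"ay":0,"az":0,"jaw":-0.7},{"tx":0,"ty":0,"tz":0,"ax":0,"ay":0,"az":0,"jaw":-1},{"tx":0,"ty":0,"tz":0,"ax":0,"ay":0,"az":0,"jaw":-1},{"tx":0,"ty":0,"tz":0,"ax":0,"ay":0,"az":0,"jaw":-1}]' 25 ;python3 -m jog '[{"tx":0,"ty":0,"tz":-20,"ax":0,"ay":0,"az":0,"jaw":-1},{"tx":0,"ty":0,"tz":-40,"ax":0,"ay":0,"az":0,"jaw":-1},{"tx":0,"ty":0,"tz":-55,"ax":0,"ay":0,"az":0,"jaw":-1},{"tx":0,"ty":0,"tz":-55,"ax":0,"ay":0,"az":0,"jaw":-1},{"tx":0,"ty":0,"tz":-20,"ax":0,"ay":0,"az":0,"jaw":-1}]'; python3 w.py 540 -130 245
```

```text
time_s: 8.48
eef_pos: [440.7, 142.3, 54.7]
ee_rot: [-0.0, 0.982, 0.188, -0.0]
force: [0.2, 1.3, -0.2]
grip_width: 0.999
grip_force: 0.0
time_s: 9.1
eef_pos: [441.4, 142.4, 248.0]
ee_rot: [0.0, 0.982, 0.188, 0.002]
force: [-0.4, 0.8, -0.3]
grip_width: 0.996
grip_force: 0.0
[[ 0.929  0.37   0.005]
 [ 0.37  -0.929  0.   ]
 [ 0.005  0.002 -1.   ]] [441.438 142.37  247.958] 9.1 0.996175148386107 0.0 [-0.412  0.783 -0.267]
tool shift [ -9.209 289.504   3.362]
```

```bash
cat > k.py <<'E'
from h import *
np.set_printoptions(precision=1,suppress=True)
t=cam('top'); s=cam('scene')
for r in place_of('head','top')[:2]+place_of('head','scene')[:2]: print(r)
crop=np.hstack([cv2.resize(t['color'][165:255,395:485],(400,400)),cv2.resize(s['color'][195:285,180:270],(400,400))])
cv2.imwrite('pics/crop2.png',crop[:,:,::-1])
E
python3 k.py
```

```text
{'centre': [448.0, 204.0], 'conf': 0.72}
{'centre': [220.2, 209.7], 'conf': 0.68}
```

View pics/crop2.png

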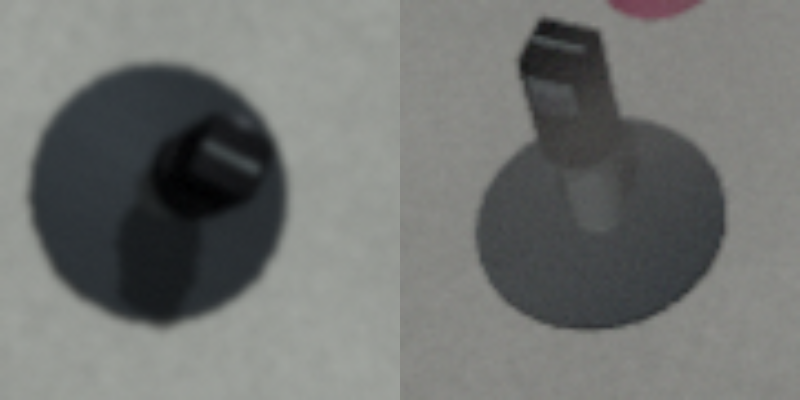

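The top crop shows the head turned at an angle. The scene crop shows a grey patch, probably the button, on the face towards the camera at (550,95) in the crop. I'll check it from the wrist camera close by.

```bash
python3 -m jog '[{"tx":-1,"ty":35,"tz":-5,"ax":0,"ay":0,"az":0,"jaw":-1},{"tx":-1,"ty":55,"tz":-5,"ax":0,"ay":0,"az":0,"jaw":-1},{"tx":-1,"ty":55,"tz":0,"ax":0,"ay":0,"az":0,"jaw":-1},{"tx":-1,"ty":55,"tz":0,"ax":0,"ay":0,"az":0,"jaw":-1},{"tx":-1,"ty":55,"tz":0,"ax":0,"ay":0,"az":0,"jaw":-1}]'; python3 -m jog '[{"tx":0,"ty":45,"tz":0,"ax":0,"ay":0,"az":0,"jaw":-1},{"tx":0,"ty":0,"tz":0,"ax":0,"ay":0,"az":0,"jaw":-1}]'; python3 - <<'E'
from h import *
np.set_printoptions(precision=3,suppress=True)
c=cam('wrist'); save(c,'w1.png'); print(np.array(c['mount']),c['T'],c['fx'],c['k1'])
for q in('head','stand'):
  for r in find_in(q,'wrist')[:2]+place_of(q,'wrist')[:2]: print(q,r,at_d(c,r['centre']))
c=cam('top')
print([(r,at_d(c,r['centre'])) for r in place_of('tumbler','top')])
E
```

```text
time_s: 9.93
eef_pos: [530.4, -98.2, 253.0]
ee_rot: [-0.001, 0.982, 0.188, -0.001]
force: [-0.2, 0.5, 0.1]
grip_width: 1.003
grip_force: 0.0
time_s: 10.18
eef_pos: [546.9, -140.7, 252.1]
ee_rot: [-0.001, 0.982, 0.187, -0.002]
force: [-0.9, -0.5, -0.9]
grip_width: 1.001
grip_force: 0.0
[[  -0.       0.963    0.269   67.053]
 [   1.       0.001   -0.       0.582]
 [  -0.       0.269   -0.963 -142.482]
 [   0.       0.       0.       1.   ]] [[   0.366    0.895    0.253  610.031]
 [  -0.93     0.353    0.097 -116.829]
 [  -0.002   -0.271    0.962  394.35 ]
 [   0.       0.       0.       1.   ]] 358.43432764038766 -0.0005282640802909069
head {'centre': [413.5, 210.1], 'conf': 0.62} [ 564.53  -213.72   150.171]
head {'centre': [410.7, 211.2], 'conf': 0.93} [ 563.064 -212.199  150.228]
stand {'centre': [385.1, 178.7], 'conf': 0.56} [ 569.877 -202.506   88.525]
stand {'centre': [382.2, 175.4], 'conf': 0.57} [ 566.632 -209.601   48.753]
[({'centre': [267.0, 264.2], 'conf': 0.76}, array([444.654, 131.92 ,  94.671]))]
```

View pics/w1.png

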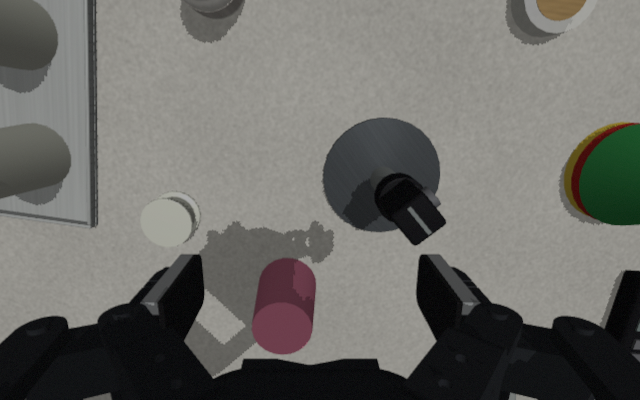

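The wrist view shows the head top at about (417,218), with a grey nub, the button, on its upper-right side at (433,196). I'll get the yaw from the depth of the top face.

```bash
cat > y.py <<'E'
from h import *
np.set_printoptions(precision=2,suppress=True)
c=cam('wrist'); pts=[]
p=[(u,v) for v in range(150,290) for u in range(340,490)]
for q in p:
    d=c['depth'][q[1],q[0]]
    if d>0:
        X=c['T'][:3,:3]@ray(c,q)*d+c['T'][:3,3]
        pts.append([*X,*q])
A=np.array(pts); a=A[(A[:,2]>145)&(A[:,2]<156)&(np.hypot(A[:,0]-560,A[:,1]+219)<45)]
rc=cv2.minAreaRect(a[:,:2].astype(np.float32)); print(len(a),np.median(a,0),rc,'\n',cv2.boxPoints(rc))
b=A[(A[:,2]>115)&(A[:,2]<145)&(np.hypot(A[:,0]-560,A[:,1]+219)<45)]
for z in range(115,145,5):
    e=b[(b[:,2]>=z)&(b[:,2]<z+5)]
    if len(e): print(z,len(e),e.min(0),e.max(0))
for q in((433,196),): print('nub',at_z(c,q,129),at_d(c,q))
cv2.imwrite('pics/w2.png',cv2.resize(c['color'][150:270,360:480],(600,600),interpolation=cv2.INTER_CUBIC)[:,:,::-1])
E
python3 y.py
```

```text
1700 [ 560.2  -218.96  149.6   420.    219.  ] ((559.3465576171875, -220.36302185058594), (32.55556106567383, 29.971189498901367), 61.83412551879883) 
 [[ 538.45 -227.64]
 [ 564.87 -241.79]
 [ 580.24 -213.09]
 [ 553.82 -198.94]]
115 81 [ 552.93 -218.2   115.03  384.    183.  ] [ 578.7  -200.29  119.97  417.    207.  ]
120 86 [ 552.18 -217.73  120.24  386.    184.  ] [ 578.75 -200.46  124.99  418.    209.  ]
125 92 [ 552.78 -223.04  125.03  387.    186.  ] [ 581.41 -200.44  129.99  429.    211.  ]
130 144 [ 552.35 -236.41  130.02  388.    187.  ] [ 581.21 -200.65  134.97  442.    213.  ]
135 195 [ 552.99 -234.73  135.02  389.    189.  ] [ 579.47 -200.52  139.93  441.    214.  ]
140 100 [ 552.55 -216.34  140.03  391.    191.  ] [ 578.64 -200.39  145.    425.    216.  ]
nub [ 576.74 -229.18  129.  ] [ 577.63 -226.03  136.3 ]
```

View pics/w2.png

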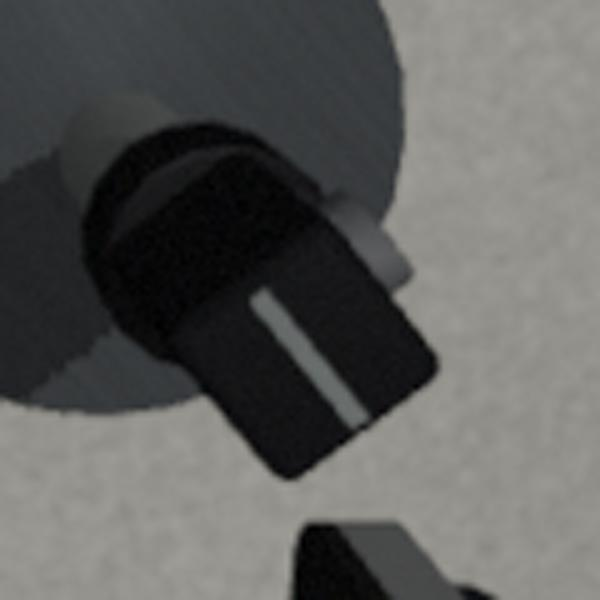

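The button's outward normal is along about -28°, and the head's axis is at (560,-219.5), in line with the foot. I turn the tool about -0.70 rad and move over the head.

```bash
python3 -m jog '[{"tx":0,"ty":20,"tz":0,"ax":0,"ay":0,"az":-0.175,"jaw":-1},{"tx":0,"ty":20,"tz":0,"ax":0,"ay":0,"az":-0.175,"jaw":-1},{"tx":0,"ty":20,"tz":0,"ax":0,"ay":0,"az":-0.175,"jaw":-1},{"tx":0,"ty":0,"tz":0,"ax":0,"ay":0,"az":-0.175,"jaw":-1},{"tx":0,"ty":0,"tz":0,"ax":0,"ay":0,"az":0,"jaw":-1}]'; python3 w.py 560.5 -219.5 108 -0.489;python3 y.py
```

```text
time_s: 11.2
eef_pos: [578.3, -188.5, 254.8]
ee_rot: [-0.0, 0.858, 0.513, -0.0]
force: [0.4, 0.5, 0.6]
grip_width: 1.0
grip_force: 0.0
[[ 0.473  0.881 -0.   ]
 [ 0.881 -0.473  0.   ]
 [ 0.    -0.    -1.   ]] [ 578.254 -188.533  254.778] 11.2 0.9997328724979464 0.0 [0.447 0.501 0.644]
tool shift [-35.686  -0.966 146.777]
az turn -0.004202667147441774 J [-0.508  0.487  1.185  0.     1.469 -0.014]
0 [nan nan nan nan nan] ((0.0, 0.0), (0.0, 0.0), 0.0) 
 [[0. 0.]
 [0. 0.]
 [0. 0.]
 [0. 0.]]
nub [ 659.26 -239.44  129.  ] [ 683.04 -292.25    0.12]
  return _methods._mean(a, axis=axis, dtype=dtype,
  ret = um.true_divide(
```

```bash
python3 -m jog '[{"tx":-20,"ty":-1,"tz":10,"ax":0,"ay":0,"az":0,"jaw":-1},{"tx":-15.7,"ty":0,"tz":35,"ax":0,"ay":0,"az":0,"jaw":-1},{"tx":0,"ty":0,"tz":40,"ax":0,"ay":0,"az":0,"jaw":-1},{"tx":0,"ty":0,"tz":35,"ax":0,"ay":0,"az":0,"jaw":-1},{"tx":0,"ty":0,"tz":25,"ax":0,"ay":0,"az":0,"jaw":-1}]';python3 -m jog '[{"tx":0,"ty":0,"tz":0,"ax":0,"ay":0,"az":0,"jaw":-1}]'; python3 w.py 560.5 -219.5 108
```

```text
time_s: 11.88
eef_pos: [559.1, -220.4, 107.6]
ee_rot: [-0.001, 0.859, 0.512, -0.001]
force: [0.2, -0.7, 0.4]
grip_width: 1.004
grip_force: 0.0
time_s: 12.0
eef_pos: [558.9, -220.0, 107.9]
ee_rot: [-0.002, 0.859, 0.513, -0.001]
force: [-0.3, -0.9, 0.9]
grip_width: 1.002
grip_force: 0.0
[[ 0.474  0.88  -0.004]
 [ 0.88  -0.474  0.002]
 [ 0.    -0.004 -1.   ]] [ 558.924 -220.012  107.874] 12.0 1.0017304360839405 0.0 [-0.297 -0.922  0.918]
tool shift [ 1.198  1.144 -0.13 ]
```

Now close the fingers around the head.

```bash
python3 -m jog '[{"tx":1,"ty":1,"tz":0,"ax":0,"ay":0,"az":0,"jaw":0},{"tx":0,"ty":0,"tz":0,"ax":0,"ay":0,"az":0,"jaw":0.6},{"tx":0,"ty":0,"tz":0,"ax":0,"ay":0,"az":0,"jaw":0.6},{"tx":0,"ty":0,"tz":0,"ax":0,"ay":0,"az":0,"jaw":0.6},{"tx":0,"ty":0,"tz":0,"ax":0,"ay":0,"az":0,"jaw":0.6}]' 50;python3 -m jog '[{"tx":0,"ty":0,"tz":0,"ax":0,"ay":0,"az":0,"jaw":0.6},{"tx":0,"ty":0,"tz":0,"ax":0,"ay":0,"az":0,"jaw":0.6},{"tx":0,"ty":0,"tz":0,"ax":0,"ay":0,"az":0,"jaw":0.6}]'
```

```text
time_s: 12.62
eef_pos: [560.9, -219.0, 111.1]
ee_rot: [-0.001, 0.858, 0.514, -0.001]
force: [-11.9, 4.3, 11.3]
grip_width: 0.351
grip_force: 50.2
time_s: 13.0
eef_pos: [560.9, -219.0, 111.1]
ee_rot: [-0.001, 0.858, 0.514, -0.001]
force: [-11.5, 4.4, 11.2]
grip_width: 0.349
grip_force: 50.2
```

The grip width of about 30 mm matches the button being fully pressed. Now I pull up gradually.

```bash
python3 -m jog '[{"tx":0,"ty":-1,"tz":-5,"ax":0,"ay":0,"az":0,"jaw":0.6},{"tx":0,"ty":0,"tz":-8,"ax":0,"ay":0,"az":0,"jaw":0.6},{"tx":0,"ty":0,"tz":-12,"ax":0,"ay":0,"az":0,"jaw":0.6},{"tx":0,"ty":0,"tz":-15,"ax":0,"ay":0,"az":0,"jaw":0.6},{"tx":0,"ty":0,"tz":0,"ax":0,"ay":0,"az":0,"jaw":0.6}]' 60
```

```text
time_s: 13.62
eef_pos: [560.9, -218.9, 151.4]
ee_rot: [0.0, 0.858, 0.514, -0.0]
force: [-3.3, 0.6, -4.0]
grip_width: 0.348
grip_force: 60.3
```

```bash
python3 -m jog '[{"tx":0,"ty":0,"tz":-15,"ax":0,"ay":0,"az":0,"jaw":0.6},{"tx":0,"ty":0,"tz":-15,"ax":0,"ay":0,"az":0,"jaw":0.6},{"tx":0,"ty":0,"tz":-12,"ax":0,"ay":0,"az":0,"jaw":0.6},{"tx":0,"ty":0,"tz":-12,"ax":0,"ay":0,"az":0,"jaw":0.6},{"tx":0,"ty":0,"tz":0,"ax":0,"ay":0,"az":0,"jaw":0.6}]' 60;python3 -m jog '[{"tx":0,"ty":0,"tz":-15,"ax":0,"ay":0,"az":0,"jaw":0.6},{"tx":0,"ty":0,"tz":-20,"ax":0,"ay":0,"az":0,"jaw":0.6},{"tx":0,"ty":0,"tz":-15,"ax":0,"ay":0,"az":0,"jaw":0.6},{"tx":0,"ty":0,"tz":-10,"ax":0,"ay":0,"az":0,"jaw":0.6},{"tx":0,"ty":0,"tz":0,"ax":0,"ay":0,"az":0,"jaw":0.6}]' 60
```

```text
time_s: 14.25
eef_pos: [560.9, -218.9, 204.3]
ee_rot: [0.0, 0.858, 0.514, 0.0]
force: [-1.5, -0.3, -9.0]
grip_width: 0.35
grip_force: 60.8
time_s: 14.88
eef_pos: [561.0, -219.0, 264.4]
ee_rot: [0.0, 0.858, 0.514, 0.0]
force: [-1.4, -0.1, -9.3]
grip_width: 0.35
grip_force: 60.8
```

```bash
python3 -m jog '[{"tx":0,"ty":0,"tz":-8,"ax":0,"ay":0,"az":0,"jaw":0.6},{"tx":0,"ty":0,"tz":-6,"ax":0,"ay":0,"az":0,"jaw":0.6},{"tx":0,"ty":0,"tz":-3,"ax":0,"ay":0,"az":0,"jaw":0.6},{"tx":0,"ty":0,"tz":0,"ax":0,"ay":0,"az":0,"jaw":0.6}]' 60;python3 -m jog '[{"tx":0,"ty":0,"tz":-2,"ax":0,"ay":0,"az":0,"jaw":0.6},{"tx":0,"ty":0,"tz":0,"ax":0,"ay":0,"az":0,"jaw":0.6},{"tx":0,"ty":0,"tz":0,"ax":0,"ay":0,"az":0,"jaw":0.6}]' 60
```

```text
time_s: 15.38
eef_pos: [561.0, -219.0, 281.0]
ee_rot: [0.0, 0.858, 0.514, 0.0]
force: [-1.6, -0.0, -9.0]
grip_width: 0.349
grip_force: 60.8
time_s: 15.75
eef_pos: [560.9, -218.9, 281.6]
ee_rot: [-0.001, 0.858, 0.514, -0.0]
force: [1.1, -2.1, -22.8]
grip_width: 0.347
grip_force: 61.6
```

The force jumped to 23 N at 170 mm of travel, so the second stop is reached. I'll check the scene before handing in.

```bash
python3 v.py scene s2.png; python3 w.py 561 -219 281
```

```text
[[ 0.472  0.881 -0.001]
 [ 0.881 -0.472  0.001]
 [ 0.    -0.002 -1.   ]] [ 560.887 -218.912  281.606] 15.8 0.35192232702964216 61.4849317073822 [  1.26   -3.199 -23.14 ]
tool shift [-0.024  0.142  0.606]
```

View pics/s2.png

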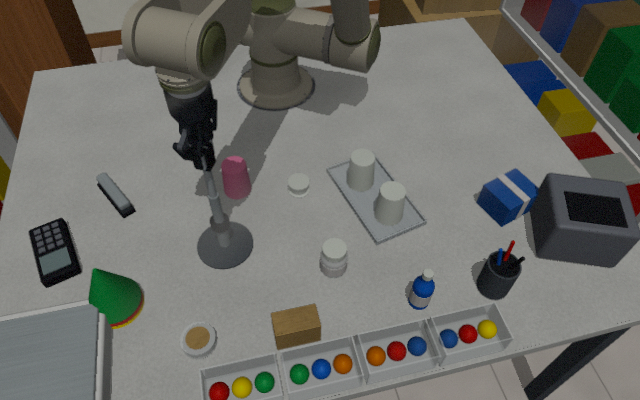

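The pole is fully out and held at (205,160). Both tumblers stand on the tray at (361,170) and (390,203), and the spool, jar and pink tumbler are where they were.

```bash
python3 -c "
from rig import *
print(finish_job())"
```

```text
the job is handed in; nothing more can be done
None
```

I handed the job in with the tumbler standing mouth down on the tray beside the spare, the pole pulled out to its second stop and its head still held there, and nothing else moved; the handing-in call returned no verdict.

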